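# Find the parts case that rattles and hand it over

## Robot

A 6-joint arm with a two-finger parallel gripper is mounted at the origin on the work surface. World frame = base frame: x ahead of the robot, y to its left, z up, the work surface at z = 0. Lengths are in m, angles in rad, forces in N, time in s.
With the tool pointing down it reaches from about 0.225 to 0.725 m from the base axis. Payload 3.1 kg.
Tool frame: the origin (TCP) lies between the finger pads; the fingertips stand 17 mm ahead of it and the grasp point (between the pads) lies 2 mm behind it; x points along the fingers, z is the direction in which the jaws open and shut, and the axes are right-handed (so a half turn about x gives the same grasp; the last joint's range is limited). The gripper opens to 85 mm and grips with 20 to 120 N. Pads are 22 mm wide; open, the fingers measure 114 mm over their backs; the gripper's body (76 mm by 85 mm) begins 54 mm behind the grasp point. The pads swing forward as they close: fully open they stand 13 mm farther back than shut.
Start: joints at [-1.353, 0.048, 0.099, 1.622, 0, 1.443], TCP at [0.178, -0.494, 0.248] pointing down, gripper open.
Joint ranges: [-2.91, 2.91], [-0.99, 1.94], [-1.21, 1.42], [-2.12, 2.29], [-1.49, 1.47], [-3.14, 3.14]. Speed limits (rad/s): [2.79, 2.79, 3.14, 3.14, 3.14, 3.14].

## Interface

Orientations are given as a rotation vector (axis times angle).
In Python, from workcell import * gives the robot as it stands.
- The arm moves only by the tool servo_tool, never from a script. Its arguments are lists of equal length, an entry for each row: "offset": the shift along the world's x, y, z in m, a list of three; "twist": the turn, a rotation vector about the world's x, y, z in rad, a list of three; "gripper": the opening, from 0 (shut) to 1 (fully open). In form: {"offset": [[x, y, z], ...], "twist": [[wx, wy, wz], ...], "gripper": [gripper, ...]}. A call has 1 to 12 rows; each row is the pose to reach, as a shift and turn from the pose commanded when the call began; what a row does not reach only later rows make up. A row lasts 1/12 s, in which the tool goes at most 41.7 mm and 7.16 degrees, less where a joint would pass 70% of its speed; a pose out of reach is approached as far as the arm can. A call with a gripper value outside its range is refused whole. The fingers move at their own pace and stop on an object; the grip force is fixed at half the most. Time passes only in rows, so rows that repeat a pose let the fingers close. It gives the time, the measured TCP pose, the force and the opening at its end, in the units of the state.
- sense(): the state, without advancing time (a new reading comes with each control period).
- snapshot(name): name is "side" or "top"; returns the picture (400x640x3 uint8, red, green, blue); there is no depth.
- camera_params(name): a dict with "intrinsics" (3x3 intrinsics, pixels), "eye" and "attitude" of the camera in the world. Camera axes: x right, y down, z forward; pixel columns grow to the right and rows downward; lengths in m; the calibration is good to about 2 mm. A picture is of the moment at which its call begins. camera_params takes no time and is no camera call.
- job_done(): hands the job in, once; it reports no verdict.
The state is a dict: "time_s": time; "q": joint angles; "joint_velocities": joint speeds; "joint_torque": joint torques, N m; "ee_pos": TCP position; "ee_rot": TCP orientation; "wrist_force": force on the tool from outside, world axes, zero at the start; "moment": the same for the moment, N m; "grip_width": finger opening in m.
Only numpy, scipy, OpenCV 4.12 (cv2) and the standard library are available. Lean on these libraries where they do the work, as an engineer would, in place of code of your own. Each camera call takes 0.05 s, during which the arm holds its last target.

## Task

One of the three sealed blue parts cases has something loose inside: pick them up one at a time and shake or rock each back and forth along its length, clear of the bench, until you feel the one that rattles, setting every silent one back upright where it stood (shake the last one too, even if only it is left). Then hold the rattling case out, lid up and level, over the middle of the yellow hand-over plate, about 15 cm above it, and finish there with the gripper still holding it, motionless. Keep the cases lid up throughout and leave everything else on the bench alone.

Things in the scene. Friction and masses are not known exactly. Their poses are not given: they have to be found in the camera images.
- case_a: One of three identical sealed blue parts cases, black seal line, orange clasps on both ends (3 mm proud), standing lid up on the bench (height 0). 120 mm long (x), 58 wide (y), 52 high (z); origin: centre of the underside. Smooth upright sides, gripped across the 58 mm width. Rigid, never opens. Mass unknown, 0.22 to 0.85 kg, so weight does not tell which rattles.
- case_b: Identical to case_a outside. Of the three cases two are packed solid; one, any of them, hides a loose 0.22 kg steel ball, 38 mm across, that can roll 37 mm either way of the centre along the case's x (6 mm across, 6 mm up). Shaken along x it knocks on the end walls.
- case_c: Identical to case_a outside. How the rattle feels: knocks in the force along the case's x; or dip one end 12 to 20 degrees for about half a second: the ball rolls to that end and stays there when the case is brought level (it rolls from about 5 degrees). Level, the moment about the case's y then differs by 0.1 to 0.16 N m between ball at one end and at the other; not so for a solid case.
- handover_plate: Thin fixed hand-over plate on the bench beyond the cases, yellow border with white centre, 100 x 140 x 3 mm; origin at the centre of its underside, x and y along its sides.
- brush: Bystander, to be left alone: wooden-handled brush lying flat, 140 mm long; origin at its underside.
- tape_roll: Bystander, to be left alone: yellow tape roll lying flat, 60 mm across, 25 mm high; origin at its underside.
- mixing_cup: Bystander, to be left alone: clear open mixing cup, 72 mm across the rim, 90 mm high; origin at its underside.
- hardener_jar: Bystander, to be left alone: white jar with red cap, 60 mm across, 85 mm high; origin at its underside.
- spreader: Bystander, to be left alone: flat green spreader 80 x 50 x 5 mm; origin at its underside.
- sanding_block: Bystander, to be left alone: cork sanding block 100 x 50 x 30 mm; origin at its underside.
- roller: Bystander, to be left alone: laminating roller, metal drum 70 mm wide, blue handle, about 175 mm long overall; origin at its underside.

How it is judged:
By the outcome, as a careful person would: the job done as asked, in the order asked, and still so for the second after the job is handed in, while the arm keeps its last pose, push and grip.
It also fails if it takes over 72 s, if anything falls off the work surface, if the arm or the gripper's body presses on something with over 40 N, if the wrist force passes 120 N, or if a joint passes its speed limit or range.

## Working session

There is one attempt and no reset: what is moved stays moved. The work goes in short steps, Python scripts to look and compute and a tool call to move; the robot and the scene stay as the last step left them, time stands still between calls to the robot, and variables do not carry over. Pictures are saved under pics/ and viewed, and the job is handed in when it is done.

Besides the shell and the picture viewer there is one more tool, called after "Call:" as name(argument=value, ...) on one line, values as JSON. servo_tool: Moves the arm, as the interface text tells. Its arguments: {"type":"object","properties":{"offset":{"type":"array","items":{"type":"array","items":{"type":"number"}}},"twist":{"type":"array","items":{"type":"array","items":{"type":"number"}}},"gripper":{"type":"array","items":{"type":"number"}}},"required":["offset","twist","gripper"]}

```bash
mkdir -p pics; ls; python3 - <<'E'
from workcell import *
import cv2
print(sense())
for n in("side","top"):
    im=snapshot(n); cv2.imwrite(f"pics/{n}0.png",im[:,:,::-1]); print(n,camera_params(n))
E
```

```text
pics
{'time_s': 0.0, 'q': array([-1.35279131e+00,  4.87153653e-02,  9.76101183e-02,  1.62203232e+00,
        1.43898939e-06,  1.44301604e+00]), 'joint_velocities': array([ 0.0006228 ,  0.00240788, -0.00086941,  0.00101793,  0.00092115,
       -0.00138063]), 'joint_torque': array([-2.24583014e-04, -3.38783491e+01,  3.20014751e+01,  2.04466435e-02,
       -1.55089997e-04, -8.85689303e-06]), 'ee_pos': array([ 0.17781314, -0.49335536,  0.24714171]), 'ee_rot': array([ 0.95236302,  1.35494687, -0.94974894]), 'wrist_force': array([ 0.08685079,  0.25842332, -0.01113125]), 'moment': array([ 0.0057158 , -0.02871146, -0.0406544 ]), 'grip_width': 0.08540608463704184}
side {'intrinsics': array([[513.31520038,   0.        , 314.67638439],
       [  0.        , 513.31520038, 193.87056607],
       [  0.        ,   0.        ,   1.        ]]), 'eye': array([ 0.36788448, -0.80670252,  0.86866867]), 'attitude': array([-2.33549816,  0.25379959, -0.12275397])}
top {'intrinsics': array([[374.83912245,   0.        , 320.78623293],
       [  0.        , 374.83912245, 199.29128505],
       [  0.        ,   0.        ,   1.        ]]), 'eye': array([0.50499534, 0.00551532, 0.91085412]), 'attitude': array([-2.16444664,  2.20230103, -0.09053951])}
```

View pics/side0.png

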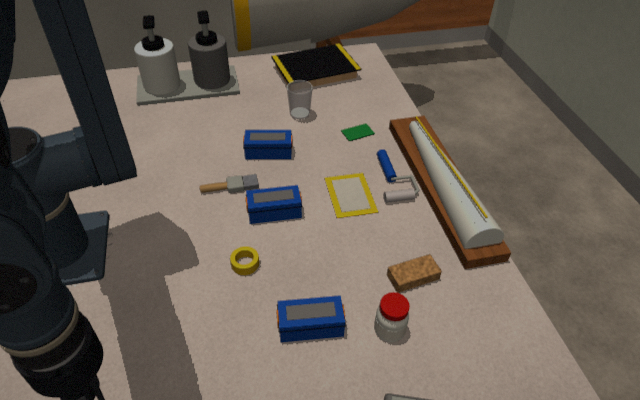

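View pics/top0.png

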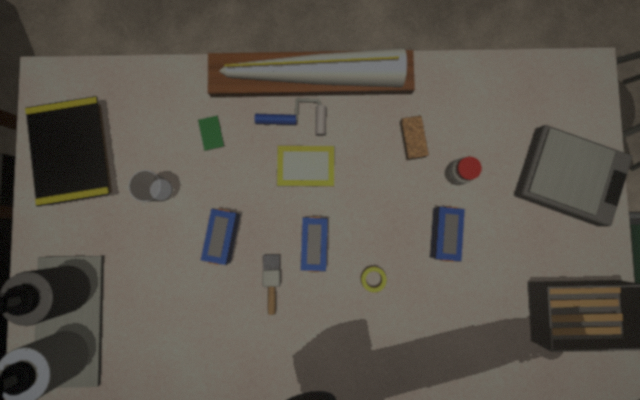

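The side view shows the cases at about (268,145), (274,204) and (311,318), and the plate at (351,195). The top view shows the cases at (220,237), (315,243) and (449,234), and the plate at (305,166). Next I'll measure the labels and outlines in both views.

```bash
cat > h.py <<'E'
from workcell import *
import cv2, numpy as np
from scipy.spatial.transform import Rotation as R
def ray(n,uv):
    c=camera_params(n); d=R.from_rotvec(c['attitude']).as_matrix()@np.linalg.inv(c['intrinsics'])@np.array([uv[0],uv[1],1.])
    return c['eye'],d/np.linalg.norm(d)
def onplane(n,uv,z):
    e,d=ray(n,uv); return e+d*(z-e[2])/d[2]
def tri(a,b):
    (e1,d1),(e2,d2)=ray('top',a),ray('side',b)
    A=np.stack([d1,-d2],1); s=np.linalg.lstsq(A,e2-e1,rcond=None)[0]
    p,q=e1+d1*s[0],e2+d2*s[1]; return (p+q)/2,np.linalg.norm(p-q)
def blobs(im,lo,hi,amin):
    hsv=cv2.cvtColor(im,cv2.COLOR_RGB2HSV); m=cv2.inRange(hsv,lo,hi)
    cs,h=cv2.findContours(m,cv2.RETR_CCOMP,cv2.CHAIN_APPROX_NONE)
    return m,cs,h
def cen(c):
    m=cv2.moments(c); return np.array([m['m10'],m['m01']])/m['m00']
E
python3 - <<'E'
from h import *
L={}
for n in("top","side"):
    im=cv2.imread(f"pics/{n}0.png")[:,:,::-1].copy()
    for nm,lo,hi,am in(("blue",(100,130,40),(130,255,255),300),("yel",(22,120,80),(35,255,255),150)):
        m,cs,h=blobs(im,lo,hi,am)
        for i,c in enumerate(cs):
            if h[0][i][3]>=0 and cv2.contourArea(c)>80:
                r=cv2.minAreaRect(c); o=cs[h[0][i][3]]
                ro=cv2.minAreaRect(o)
                print(n,nm,"hole",cen(c).round(1),cv2.contourArea(c),np.round(r[1],1),round(r[2],1),"outer",cen(o).round(1),cv2.contourArea(o),np.round(ro[1],1),round(ro[2],1))
                L.setdefault((n,nm),[]).append(cen(c))
    big=cv2.resize(im[90:300,180:500] if n=="top" else im[110:350,180:440],None,fx=2.4,fy=2.4,interpolation=cv2.INTER_CUBIC)
    cv2.imwrite(f"pics/{n}0z.png",cv2.convertScaleAbs(big[:,:,::-1],alpha=1.6))
E
```

```text
top blue hole [313.8 243.9] 789.5 [20.2 46. ] 2.6 outer [313.8 243.8] 993.0 [21.9 49.2] 2.2
top blue hole [217.6 236.2] 751.5 [18.6 45.3] 11.3 outer [218.4 236.3] 1060.5 [22.9 50.4] 11.3
top blue hole [450.4 233.6] 745.5 [18.7 44.6] 4.1 outer [449.6 233.5] 1039.0 [23.7 49.7] 5.0
top yel hole [373.1 278.5] 247.0 [18. 17.] 0.0 outer [373.3 278.8] 436.5 [24. 23.] 90.0
top yel hole [305.1 165.5] 1474.0 [48. 31.] 0.0 outer [305.3 165.4] 2069.0 [39. 55.] 90.0
side blue hole [310.3 310.6] 779.5 [16.7 51.2] 84.8 outer [310.3 313.3] 1835.5 [30.1 65.5] 85.0
side blue hole [272.8 195.7] 446.5 [11.9 42.1] 83.7 outer [273.8 203.7] 1565.5 [33.2 53.2] 83.3
side blue hole [267.3 136. ] 296.5 [ 9.7 37.1] 88.3 outer [267.5 144. ] 1238.5 [28. 46.] 90.0
side yel hole [243.2 259.8] 123.5 [17.3 10.4] 5.7 outer [244.  259.8] 600.5 [28. 28.] 90.0
side yel hole [350.3 194.2] 989.5 [40.2 30. ] 71.6 outer [350.3 195.1] 1613.5 [42.  47.2] 81.9
```

View pics/top0z.png

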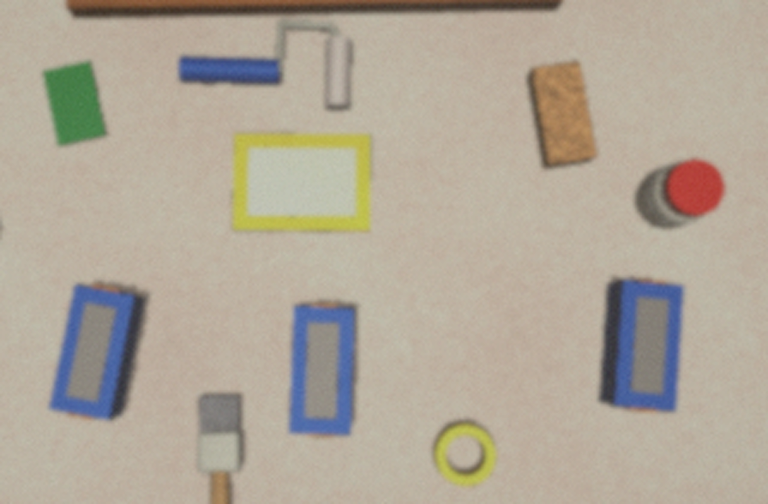

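View pics/side0z.png

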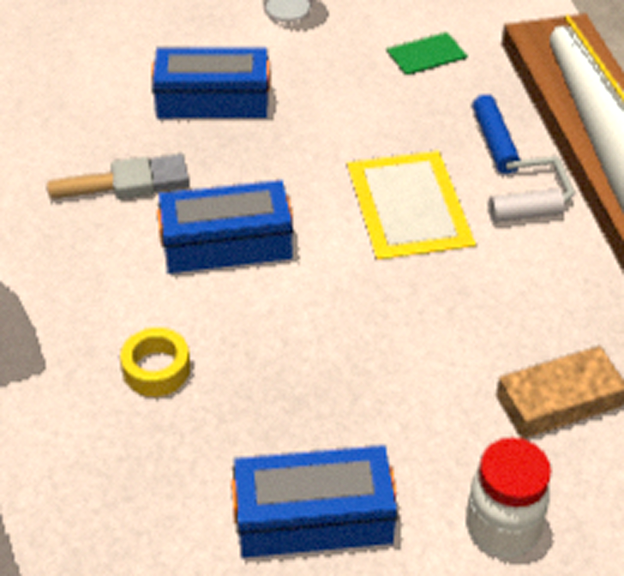

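```bash
cat >> h.py <<'E'
def labels(n,im):
    g=cv2.resize(im,None,fx=4,fy=4,interpolation=cv2.INTER_CUBIC).astype(int)
    s=(g[:,:,2]-g[:,:,0]); bl=cv2.resize(im,None,fx=4,fy=4).astype(int)
    m=((s>25)).astype(np.uint8)*255
    cs,h=cv2.findContours(m,cv2.RETR_CCOMP,cv2.CHAIN_APPROX_NONE); out=[]
    for i,c in enumerate(cs):
        if h[0][i][3]>=0 and cv2.contourArea(c)>150*16:
            o=cs[h[0][i][3]]; r=cv2.minAreaRect(c)
            q=cv2.boxPoints(r)
            out.append(dict(c=(cen(c)+.5)/4-.5,box=(q+.5)/4-.5,size=np.array(r[1])/4,outer=o))
    return out
E
python3 - <<'E'
from h import *
D={n:labels(n,cv2.imread(f"pics/{n}0.png")[:,:,::-1].copy()) for n in("top","side")}
for n in D:
    for d in D[n]: print(n,d['c'].round(1),d['size'].round(1))
T=sorted(D['top'],key=lambda d:d['c'][0]); S=sorted(D['side'],key=lambda d:d['c'][1])
for t,s in zip(T,S):
    p,g=tri(t['c'],s['c'])
    w=np.array([onplane('top',u,p[2])[:2] for u in t['box']])
    e=[w[1]-w[0],w[2]-w[1]]; L=[np.linalg.norm(v) for v in e]; v=e[int(np.argmax(L))]; a=np.degrees(np.arctan2(v[1],v[0]))
    a=(a+90)%180-90
    (rc,rs,ra)=cv2.minAreaRect(np.array([onplane('side',u,p[2])[:2] for u in s['box']],np.float32))
    w=np.array([onplane('side',u,p[2])[:2] for u in s['box']]);
    f=cv2.fitLine(t['outer'],cv2.DIST_L2,0,.01,.01).ravel()
    print("P",p.round(4),"gap",round(g,4),"label",np.round(L,4),"yaw",round(a,1))
def yel(n,im):
    _,cs,h=blobs(im,(22,110,70),(35,255,255),1)
    for i,c in enumerate(cs):
        if h[0][i][3]>=0 and cv2.contourArea(c)>800: return cen(c),c
a={n:yel(n,cv2.imread(f"pics/{n}0.png")[:,:,::-1].copy()) for n in D}
print("plate",tri(a['top'][0],a['side'][0]),[onplane(n,a[n][0],.003) for n in a])
r=cv2.minAreaRect(np.array([onplane('side',u,.003)[:2] for u in a['side'][1].reshape(-1,2)],np.float32)); print(r)
r=cv2.minAreaRect(np.array([onplane('top',u,.003)[:2] for u in a['top'][1].reshape(-1,2)],np.float32)); print(r)
E
```

```text
top [313.7 243.9] [14.3 41. ]
top [217.6 236.3] [14.3 40.9]
top [450.3 233.6] [14.6 40.7]
side [310.2 310.6] [14.6 49.4]
side [272.9 195.8] [ 9.9 40.3]
side [267.3 136.1] [ 7.7 35.3]
P [0.4901 0.2387 0.0495] gap 0.0039 label [0.0928 0.0328] yaw -11.3
P [0.4687 0.0194 0.0501] gap 0.0041 label [0.0929 0.0329] yaw -2.7
P [ 0.4869 -0.2936  0.0505] gap 0.004 label [0.0931 0.0337] yaw -6.1
plate (array([ 6.58539850e-01,  3.76705570e-02, -6.32427331e-04]), np.float64(0.004018693775365774)) [array([0.65992948, 0.03721822, 0.003     ]), array([0.65527249, 0.03416633, 0.003     ])]
((0.6555215716362, 0.03647826611995697), (0.11672542989253998, 0.0741162821650505), 88.56676483154297)
((0.6600788235664368, 0.03804682195186615), (0.11755380779504776, 0.07663599401712418), 89.02555847167969)
```

```bash
python3 - <<'E'
from h import *
for n in("top","side"):
    im=cv2.imread(f"pics/{n}0.png")[:,:,::-1].copy()
    g=cv2.resize(im,None,fx=4,fy=4,interpolation=cv2.INTER_CUBIC).astype(int)
    m=((g[:,:,2]-g[:,:,0])>25).astype(np.uint8)*255
    cs,h=cv2.findContours(m,cv2.RETR_CCOMP,cv2.CHAIN_APPROX_NONE)
    for i,c in enumerate(cs):
        if h[0][i][3]>=0 and cv2.contourArea(c)>2400:
            w=np.array([onplane(n,(u+.5)/4-.5,.052)[:2] for u in c.reshape(-1,2)])
            w5=((w)*5000).astype(np.int32)+5000
            M=cv2.moments(w5.reshape(-1,1,2)); cx=(np.array([M['m10'],M['m01']])/M['m00']-5000)/5000
            print(n,cx.round(4),np.degrees(.5*np.arctan2(2*M['mu11'],M['mu20']-M['mu02'])).round(2))
E
```

```text
top [0.471  0.0189] -2.81
top [0.4922 0.2376] -11.26
top [ 0.4891 -0.2933] -6.37
side [ 0.4849 -0.2939] -6.42
side [0.4667 0.018 ] -2.98
side [0.4878 0.2361] -11.65
```

```bash
cat >> h.py <<'E'
def turn(psi_deg,tilt_deg=0):
    """rotvec (world) from current measured tool to down with jaws along case y; both options"""
    s=sense(); Rc=R.from_rotvec(s['ee_rot']).as_matrix(); p=np.radians(psi_deg); out=[]
    for sg in(1,-1):
        x=np.array([0,0,-1.]); z=sg*np.array([-np.sin(p),np.cos(p),0]); y=np.cross(z,x)
        out.append(R.from_matrix(np.stack([x,y,z],1)@Rc.T).as_rotvec())
    return s,out
E
python3 - <<'E'
from h import *
s,o=turn(-6.4); print(R.from_rotvec(s['ee_rot']).as_matrix().round(3)); print(o)
E
```

```text
[[-0.     0.941  0.339]
 [ 0.002  0.339 -0.941]
 [-1.     0.    -0.002]]
[array([-4.08012055e-05, -2.97577296e-03,  2.68411627e+00]), array([-2.17851335e-03,  2.98698765e-05, -4.57474823e-01])]
```

Call:
servo_tool(offset=[[0.03, 0.02, 0], [0.065, 0.042, 0], [0.1, 0.065, 0], [0.135, 0.087, 0], [0.17, 0.11, 0], [0.205, 0.133, 0], [0.24, 0.155, -0.01], [0.275, 0.178, -0.03], [0.309, 0.2, -0.06], [0.309, 0.2, -0.09], [0.309, 0.2, -0.09], [0.309, 0.2, -0.09]], twist=[[0, 0, -0.06], [0, 0, -0.12], [0, 0, -0.18], [0, 0, -0.24], [0, 0, -0.3], [0, 0, -0.36], [0, 0, -0.42], [0, 0, -0.457], [0, 0, -0.457], [0, 0, -0.457], [0, 0, -0.457], [0, 0, -0.457]], gripper=[1, 1, 1, 1, 1, 1, 1, 1, 1, 1, 1, 1])

```text
time_s: 1.1
ee_pos: [0.4848, -0.2913, 0.1538]
ee_rot: [1.289, 1.166, -1.293]
wrist_force: [-0.8, -1.3, 1.1]
grip_width: 0.0852
```

```bash
python3 - <<'E'
from h import *
s,o=turn(-6.4); print(s,o)
for n in("top","side"): cv2.imwrite(f"pics/{n}1.png",snapshot(n)[:,:,::-1])
E
```

```text
{'time_s': 1.1, 'q': array([-6.59275123e-01,  1.62854633e-01,  3.56631116e-02,  1.45332347e+00,
       -4.24485014e-04,  2.59148341e+00]), 'joint_velocities': array([-0.03609729, -0.04735511,  0.10210556,  0.00891248, -0.0044185 ,
       -0.00322217]), 'joint_torque': array([ 9.03625321e-01, -3.66961920e+01,  3.05132389e+01, -2.28754466e-02,
        8.36932403e-02,  1.62040698e-02]), 'ee_pos': array([ 0.48484533, -0.29125142,  0.15378001]), 'ee_rot': array([ 1.28919131,  1.16552025, -1.2929438 ]), 'wrist_force': array([-0.83115001, -1.27053937,  1.11577179]), 'moment': array([ 0.02411873, -0.06659548, -0.03509491]), 'grip_width': 0.08522721223639759} [array([ 0.01245397, -0.00883272,  3.1390183 ]), array([-0.00562765, -0.00793488, -0.00253723])]
```

Call:
servo_tool(offset=[[0, 0, -0.03], [0, 0, -0.06], [0, 0, -0.09], [0, 0, -0.115], [0, 0, -0.128], [0, 0, -0.128], [0, 0, -0.128]], twist=[[0, 0, 0], [0, 0, 0], [0, 0, 0], [0, 0, 0], [0, 0, 0], [0, 0, 0], [0, 0, 0]], gripper=[1, 1, 1, 1, 1, 1, 1])

```text
time_s: 1.78
ee_pos: [0.4875, -0.2959, 0.0326]
ee_rot: [1.292, 1.15, -1.291]
wrist_force: [-0.0, -0.6, 0.4]
grip_width: 0.0856
```

```bash
python3 - <<'E'
from h import *
s=sense(); print(s['ee_pos'],s['wrist_force'],s['moment'])
a=cv2.resize(snapshot("top")[180:290,380:520],None,fx=4,fy=4); b=cv2.resize(snapshot("side")[220:370,220:410],None,fx=3,fy=3)
cv2.imwrite("pics/t2.png",a[:,:,::-1]);cv2.imwrite("pics/s2.png",b[:,:,::-1])
E
```

```text
[ 0.4875164 -0.2958948  0.0325695] [-0.04050076 -0.5526087   0.42097144] [-0.01847934 -0.04557506 -0.01512403]
```

View pics/t2.png

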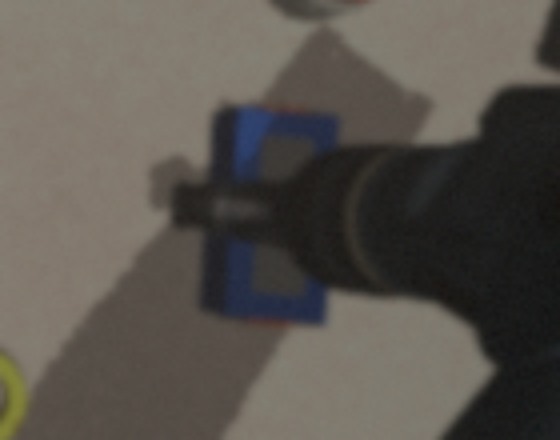

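View pics/s2.png

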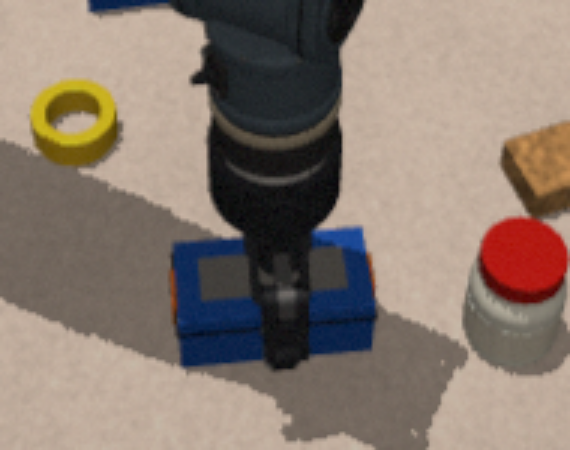

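The fingers straddle the case and are centred along its length, so I'll close the gripper.

Call:
servo_tool(offset=[[0, 0.002, 0], [0, 0.002, 0], [0, 0.002, 0], [0, 0.002, 0], [0, 0.002, 0], [0, 0.002, 0], [0, 0.002, 0], [0, 0.002, 0]], twist=[[0, 0, 0], [0, 0, 0], [0, 0, 0], [0, 0, 0], [0, 0, 0], [0, 0, 0], [0, 0, 0], [0, 0, 0]], gripper=[1, 0, 0, 0, 0, 0, 0, 0])

```text
time_s: 2.55
ee_pos: [0.4879, -0.2927, 0.0318]
ee_rot: [1.29, 1.152, -1.29]
wrist_force: [-0.8, -0.1, 5.3]
grip_width: 0.0573
```

Call:
servo_tool(offset=[[0, 0, 0.01], [0, 0, 0.03], [0, 0, 0.06], [0, 0, 0.09], [0, 0, 0.12], [0, 0, 0.13], [0, 0, 0.13], [0, 0, 0.13], [0, 0, 0.13]], twist=[[0, 0, 0], [0, 0, 0], [0, 0, 0], [0, 0, 0], [0, 0, 0], [0, 0, 0], [0, 0, 0], [0, 0, 0], [0, 0, 0]], gripper=[0, 0, 0, 0, 0, 0, 0, 0, 0])

```text
time_s: 3.3
ee_pos: [0.4856, -0.2909, 0.1573]
ee_rot: [1.291, 1.16, -1.292]
wrist_force: [1.1, -0.2, -3.3]
grip_width: 0.0572
```

```bash
cat >> h.py <<'E'
def mom(psi):
    s=sense(); p=np.radians(psi); y=np.array([-np.sin(p),np.cos(p),0]); x=np.array([np.cos(p),np.sin(p),0])
    print("t",s['time_s'],"pos",s['ee_pos'].round(4),"grip",round(s['grip_width'],4),"F",s['wrist_force'].round(2),"M",s['moment'].round(4),"M_y",round(s['moment']@y,4),"Fx",round(s['wrist_force']@x,2),"toolx",R.from_rotvec(s['ee_rot']).as_matrix()[:,0].round(4))
E
python3 - <<'E'
from h import *
mom(-6.4)
cv2.imwrite("pics/s3.png",snapshot("side")[:,:,::-1])
E
```

```text
t 3.3 pos [ 0.4856 -0.2909  0.1573] grip 0.0572 F [ 1.05 -0.21 -3.32] M [0.0216 0.0118 0.0205] M_y 0.0141 Fx 1.07 toolx [-0.004   0.0032 -1.    ]
```

View pics/s3.png

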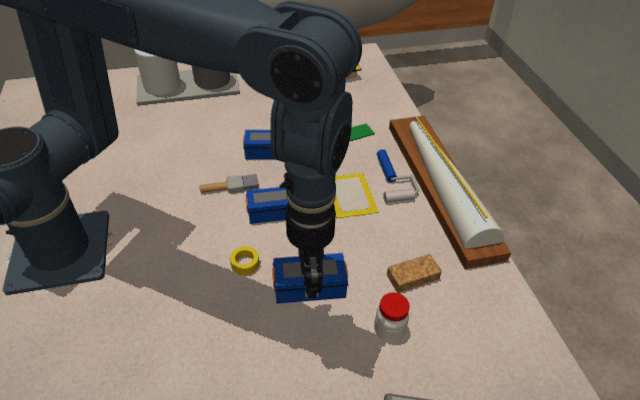

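Call:
servo_tool(offset=[[0, 0, 0], [0, 0, 0], [0, 0, 0], [0, 0, 0], [0, 0, 0], [0, 0, 0], [0, 0, 0], [0, 0, 0], [0, 0, 0], [0, 0, 0], [0, 0, 0], [0, 0, 0]], twist=[[0.011, 0.095, 0], [0.022, 0.19, 0], [0.031, 0.278, 0], [0.031, 0.278, 0], [0.031, 0.278, 0], [0.031, 0.278, 0], [0.031, 0.278, 0], [0.031, 0.278, 0], [0.031, 0.278, 0], [0.022, 0.19, 0], [0.011, 0.095, 0], [0, 0, 0]], gripper=[0, 0, 0, 0, 0, 0, 0, 0, 0, 0, 0, 0])

```text
time_s: 4.35
ee_pos: [0.4873, -0.2921, 0.1611]
ee_rot: [1.292, 1.15, -1.287]
wrist_force: [-0.3, -0.4, -1.8]
grip_width: 0.0572
```

Call:
servo_tool(offset=[[0, 0, 0], [0, 0, 0], [0, 0, 0], [0, 0, 0], [0, 0, 0], [0, 0, 0]], twist=[[0, 0, 0], [0, 0, 0], [0, 0, 0], [0, 0, 0], [0, 0, 0], [0, 0, 0]], gripper=[0, 0, 0, 0, 0, 0])

```text
time_s: 4.85
ee_pos: [0.4882, -0.2925, 0.1607]
ee_rot: [1.29, 1.154, -1.29]
wrist_force: [-0.7, 0.4, -3.0]
grip_width: 0.0575
```

```bash
python3 -c "
from h import *
mom(-6.4)"
```

```text
t 4.85 pos [ 0.4882 -0.2925  0.1607] grip 0.0575 F [-0.69  0.45 -2.96] M [-0.0282 -0.0276  0.0048] M_y -0.0306 Fx -0.74 toolx [ 2.e-04 -5.e-04 -1.e+00]
```

Call:
servo_tool(offset=[[0, 0, 0], [0, 0, 0], [0, 0, 0], [0, 0, 0], [0, 0, 0], [0, 0, 0], [0, 0, 0], [0, 0, 0], [0, 0, 0], [0, 0, 0], [0, 0, 0], [0, 0, 0]], twist=[[-0.011, -0.095, 0], [-0.022, -0.19, 0], [-0.031, -0.278, 0], [-0.031, -0.278, 0], [-0.031, -0.278, 0], [-0.031, -0.278, 0], [-0.031, -0.278, 0], [-0.031, -0.278, 0], [-0.031, -0.278, 0], [-0.022, -0.19, 0], [-0.011, -0.095, 0], [0, 0, 0]], gripper=[0, 0, 0, 0, 0, 0, 0, 0, 0, 0, 0, 0])

```text
time_s: 5.85
ee_pos: [0.4873, -0.2923, 0.1613]
ee_rot: [1.288, 1.156, -1.293]
wrist_force: [-0.1, -0.3, -1.7]
grip_width: 0.057
```

Call:
servo_tool(offset=[[0, 0, 0], [0, 0, 0], [0, 0, 0], [0, 0, 0], [0, 0, 0], [0, 0, 0]], twist=[[0, 0, 0], [0, 0, 0], [0, 0, 0], [0, 0, 0], [0, 0, 0], [0, 0, 0]], gripper=[0, 0, 0, 0, 0, 0])

```text
time_s: 6.35
ee_pos: [0.4864, -0.292, 0.1615]
ee_rot: [1.291, 1.152, -1.29]
wrist_force: [-0.0, 0.2, -2.7]
grip_width: 0.0573
```

```bash
python3 -c "
from h import *
mom(-6.4)"
```

```text
t 6.35 pos [ 0.4864 -0.292   0.1615] grip 0.0573 F [-0.01  0.17 -2.71] M [-0.0488  0.0402  0.0168] M_y 0.0345 Fx -0.03 toolx [ 0.002  -0.0012 -1.    ]
```

The two readings differ by 0.065 N m with the wrong sign, which is within noise. I'll average several readings, using camera calls to let time pass.

```bash
cat >> h.py <<'E'
def avg(psi,k=10):
    p=np.radians(psi); y=np.array([-np.sin(p),np.cos(p),0]); x=np.array([np.cos(p),np.sin(p),0]); a=[];f=[]
    for i in range(k):
        snapshot("top"); s=sense(); a.append(s['moment']@y); f.append(s['wrist_force'])
    print("t",s['time_s'],"M_y mean",np.mean(a).round(4),"sd",np.std(a).round(4),"F",np.mean(f,0).round(2),"pos",s['ee_pos'].round(4),np.round(a,3))
E
python3 -c "
from h import *
avg(-6.4)"
```

```text
t 6.85 M_y mean -0.0073 sd 0.0256 F [-0.04  0.02 -2.46] pos [ 0.4869 -0.2919  0.1602] [-0.001  0.016 -0.008 -0.021 -0.005 -0.031  0.001  0.002 -0.063  0.037]
```

Call:
servo_tool(offset=[[0, 0, 0], [0, 0, 0], [0, 0, 0], [0, 0, 0], [0, 0, 0], [0, 0, 0], [0, 0, 0], [0, 0, 0], [0, 0, 0], [0, 0, 0], [0, 0, 0], [0, 0, 0]], twist=[[0.011, 0.095, 0], [0.022, 0.19, 0], [0.031, 0.278, 0], [0.031, 0.278, 0], [0.031, 0.278, 0], [0.031, 0.278, 0], [0.031, 0.278, 0], [0.031, 0.278, 0], [0.031, 0.278, 0], [0.022, 0.19, 0], [0.011, 0.095, 0], [0, 0, 0]], gripper=[0, 0, 0, 0, 0, 0, 0, 0, 0, 0, 0, 0])

```text
time_s: 7.85
ee_pos: [0.4872, -0.2921, 0.1609]
ee_rot: [1.292, 1.15, -1.287]
wrist_force: [-0.6, 0.7, -1.9]
grip_width: 0.0573
```

```bash
python3 -c "
from h import *
avg(-6.4,14)"
```

```text
t 8.55 M_y mean 0.0449 sd 0.1556 F [-0.35  0.2  -2.75] pos [ 0.4874 -0.292   0.1601] [ 0.59   0.051 -0.047 -0.021 -0.043 -0.021 -0.017  0.041  0.059  0.032
  0.051 -0.013 -0.047  0.013]
```

Call:
servo_tool(offset=[[0, 0, 0], [0, 0, 0], [0, 0, 0], [0, 0, 0], [0, 0, 0], [0, 0, 0], [0, 0, 0], [0, 0, 0]], twist=[[-0.011, -0.095, 0], [-0.022, -0.19, 0], [-0.031, -0.278, 0], [-0.031, -0.278, 0], [-0.031, -0.278, 0], [-0.031, -0.278, 0], [-0.031, -0.278, 0], [-0.031, -0.278, 0]], gripper=[0, 0, 0, 0, 0, 0, 0, 0])

```text
time_s: 9.22
ee_pos: [0.4885, -0.2928, 0.1619]
ee_rot: [1.395, 0.933, -1.083]
wrist_force: [0.1, 0.3, -3.0]
grip_width: 0.0569
```

```bash
python3 -c "
from h import *
mom(-6.4); cv2.imwrite('pics/s4.png',snapshot('side')[200:360,200:420,::-1]); mom(-6.4)"
```

```text
t 9.2167 pos [ 0.4885 -0.2928  0.1619] grip 0.0569 F [ 0.14  0.32 -2.98] M [0.0804 0.434  0.0435] M_y 0.4402 Fx 0.1 toolx [ 0.2755 -0.032  -0.9608]
t 9.2667 pos [ 0.4883 -0.2927  0.1616] grip 0.0574 F [-0.04 -0.91 -3.31] M [0.059  0.4167 0.0519] M_y 0.4207 Fx 0.07 toolx [ 0.2752 -0.0317 -0.9609]
```

Call:
servo_tool(offset=[[0, 0, 0], [0, 0, 0], [0, 0, 0], [0, 0, 0]], twist=[[0.011, 0.095, 0], [0.022, 0.19, 0], [0.031, 0.278, 0], [0.031, 0.278, 0]], gripper=[0, 0, 0, 0])

```text
time_s: 9.6
ee_pos: [0.4901, -0.2924, 0.1581]
ee_rot: [1.289, 1.159, -1.291]
wrist_force: [1.1, -0.7, -3.4]
grip_width: 0.0576
```

```bash
python3 -c "
from h import *
avg(-6.4,10);mom(-6.4)"
```

```text
t 10.1 M_y mean 0.0104 sd 0.0313 F [-0.22  0.01 -2.46] pos [ 0.4865 -0.292   0.1611] [-0.004 -0.011  0.036  0.023 -0.048  0.044  0.02  -0.026  0.009  0.06 ]
t 10.1 pos [ 0.4865 -0.292   0.1611] grip 0.0574 F [-0.33  0.82 -2.57] M [-0.0652  0.0673  0.0173] M_y 0.0596 Fx -0.41 toolx [ 1.4e-03 -9.0e-04 -1.0e+00]
```

View pics/s4.png

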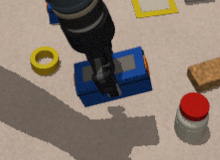

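Level means after each tilt are −0.007, +0.003 and +0.010 N m, so this case is silent. The tilt did reach 16°. I'll set it back.

Call:
servo_tool(offset=[[0, 0, -0.03], [0, 0, -0.06], [0, 0, -0.09], [0, 0, -0.11], [0, 0, -0.12], [0, 0, -0.125], [0, 0, -0.128], [0, 0, -0.129], [0, 0, -0.129], [0, 0, -0.129]], twist=[[0, 0, 0], [0, 0, 0], [0, 0, 0], [0, 0, 0], [0, 0, 0], [0, 0, 0], [0, 0, 0], [0, 0, 0], [0, 0, 0], [0, 0, 0]], gripper=[0, 0, 0, 0, 0, 0, 0, 0, 0, 0])

```text
time_s: 10.93
ee_pos: [0.4881, -0.2928, 0.0332]
ee_rot: [1.291, 1.151, -1.289]
wrist_force: [-0.1, -1.2, -2.4]
grip_width: 0.057
```

```bash
python3 -c "
from h import *
mom(-6.4)"
```

```text
t 10.9333 pos [ 0.4881 -0.2928  0.0332] grip 0.057 F [-0.08 -1.22 -2.39] M [-0.     -0.0151  0.0142] M_y -0.015 Fx 0.06 toolx [ 0.0027 -0.0021 -1.    ]
```

Call:
servo_tool(offset=[[0, 0, -0.001], [0, 0, -0.002], [0, 0, -0.002], [0, 0, -0.002]], twist=[[0, 0, 0], [0, 0, 0], [0, 0, 0], [0, 0, 0]], gripper=[0, 0, 0, 0])

```text
time_s: 11.27
ee_pos: [0.4881, -0.2928, 0.0318]
ee_rot: [1.29, 1.151, -1.289]
wrist_force: [-1.3, 1.0, 5.0]
grip_width: 0.0575
```

Call:
servo_tool(offset=[[0, 0, 0], [0, 0, 0], [0, 0, 0], [0, 0, 0], [0, 0, 0.02], [0, 0, 0.05], [0, 0, 0.09], [0, 0, 0.125], [0, 0.02, 0.13], [0, 0.05, 0.13], [-0.003, 0.08, 0.13], [-0.006, 0.11, 0.13]], twist=[[0, 0, 0], [0, 0, 0], [0, 0, 0], [0, 0, 0], [0, 0, 0], [0, 0, 0], [0, 0, 0.08], [0, 0, 0.2], [0, 0, 0.32], [0, 0, 0.44], [0, 0, 0.56], [0, 0, 0.68]], gripper=[1, 1, 1, 1, 1, 1, 1, 1, 1, 1, 1, 1])

```text
time_s: 12.27
ee_pos: [0.481, -0.1812, 0.1596]
ee_rot: [0.777, 1.427, -0.777]
wrist_force: [0.2, -0.5, 1.7]
grip_width: 0.0855
```

Call:
servo_tool(offset=[[0, 0.02, 0], [-0.001, 0.04, 0], [-0.002, 0.06, 0], [-0.003, 0.08, 0], [-0.004, 0.1, 0], [-0.005, 0.12, 0], [-0.006, 0.14, 0], [-0.007, 0.16, 0], [-0.008, 0.18, 0], [-0.01, 0.195, 0], [-0.012, 0.2, 0], [-0.012, 0.2, 0]], twist=[[0, 0, 0.12], [0, 0, 0.24], [0, 0, 0.36], [0, 0, 0.48], [0, 0, 0.6], [0, 0, 0.72], [0, 0, 0.84], [0, 0, 0.96], [0, 0, 1.08], [0, 0, 1.2], [0, 0, 1.32], [0, 0, 1.44]], gripper=[1, 1, 1, 1, 1, 1, 1, 1, 1, 1, 1, 1])

```text
time_s: 13.27
ee_pos: [0.4684, 0.0196, 0.1591]
ee_rot: [-0.349, 1.543, 0.351]
wrist_force: [-0.3, 0.4, 0.1]
grip_width: 0.0852
```

```bash
python3 - <<'E'
from h import *
s,o=turn(-2.9); print(s['time_s'],s['q'].round(3),s['ee_pos'],o)
E
```

```text
13.2667 [-1.020e-01 -1.000e-01 -2.230e-01  1.448e+00  1.000e-03  1.023e+00] [0.46841427 0.01960229 0.15910675] [array([-2.51729621e-04, -8.17249030e-04,  1.07383076e+00]), array([-9.36729919e-04,  2.88532209e-04, -2.06776170e+00])]
```

Call:
servo_tool(offset=[[0, 0, 0], [0, 0, 0], [0, 0, 0], [0, 0, 0], [0, 0, 0], [0, 0, 0], [0, 0, -0.02], [0, 0, -0.04], [0, 0, -0.06], [0, 0, -0.06], [0, 0, -0.06]], twist=[[0, 0, 0.12], [0, 0, 0.24], [0, 0, 0.36], [0, 0, 0.48], [0, 0, 0.6], [0, 0, 0.72], [0, 0, 0.84], [0, 0, 0.96], [0, 0, 1.074], [0, 0, 1.074], [0, 0, 1.074]], gripper=[1, 1, 1, 1, 1, 1, 1, 1, 1, 1, 1])

```text
time_s: 14.18
ee_pos: [0.4675, 0.0182, 0.0981]
ee_rot: [-1.162, 1.24, 1.166]
wrist_force: [1.0, 0.5, 0.4]
grip_width: 0.0851
```

```bash
python3 - <<'E'
from h import *
s,o=turn(-2.9); print(s['time_s'],s['q'].round(3),s['ee_pos'],o[0])
E
```

```text
14.1833 [-0.104 -0.076 -0.323  1.327 -0.    -0.043] [0.46754155 0.01823622 0.09805019] [-0.00032442 -0.0035428   0.01106478]
```

Call:
servo_tool(offset=[[0.001, 0, -0.03], [0.001, 0, -0.055], [0.001, 0, -0.068], [0.001, 0, -0.068], [0.001, 0, -0.068]], twist=[[0, 0, 0.01], [0, 0, 0.01], [0, 0, 0.01], [0, 0, 0.01], [0, 0, 0.01]], gripper=[1, 1, 1, 1, 1])

```text
time_s: 14.6
ee_pos: [0.4703, 0.018, 0.0321]
ee_rot: [-1.172, 1.232, 1.172]
wrist_force: [-0.2, -0.3, -0.5]
grip_width: 0.0854
```

```bash
python3 - <<'E'
from h import *
s=sense(); print(s['ee_pos'],s['wrist_force'],s['moment'])
a=cv2.resize(snapshot("top")[180:290,250:520],None,fx=2.8,fy=2.8); b=cv2.resize(snapshot("side")[120:370,190:410],None,fx=2.3,fy=2.3)
cv2.imwrite("pics/t5.png",a[:,:,::-1]);cv2.imwrite("pics/s5.png",b[:,:,::-1])
E
```

```text
[0.47028191 0.01801817 0.0321316 ] [-0.2498253  -0.26269559 -0.49545909] [-0.00611532 -0.016225   -0.00609622]
```

View pics/t5.png

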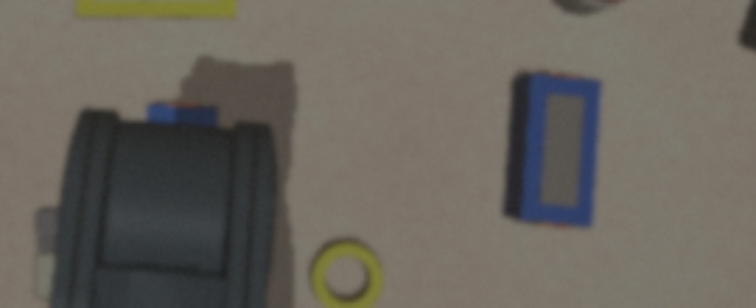

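View pics/s5.png

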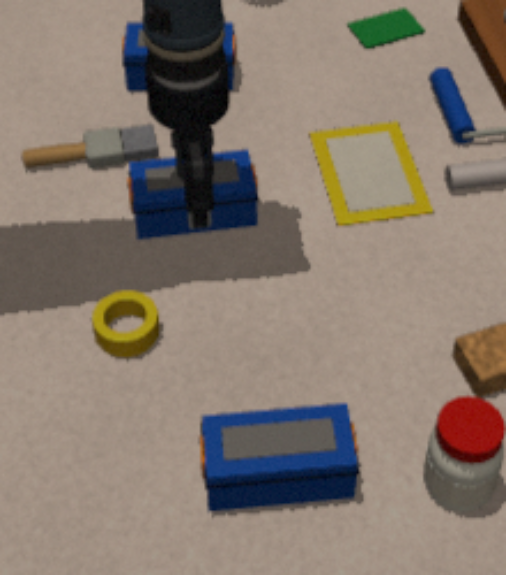

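Call:
servo_tool(offset=[[-0.002, 0, 0], [-0.002, 0, 0], [-0.002, 0, 0], [-0.002, 0, 0], [-0.002, 0, 0], [-0.002, 0, 0], [-0.002, 0, 0]], twist=[[0, 0, 0], [0, 0, 0], [0, 0, 0], [0, 0, 0], [0, 0, 0], [0, 0, 0], [0, 0, 0]], gripper=[1, 0, 0, 0, 0, 0, 0])

```text
time_s: 15.28
ee_pos: [0.469, 0.0184, 0.0327]
ee_rot: [-1.174, 1.229, 1.172]
wrist_force: [-1.0, 1.6, 5.9]
grip_width: 0.0575
```

Call:
servo_tool(offset=[[0, 0, 0.01], [0, 0, 0.03], [0, 0, 0.06], [0, 0, 0.09], [0, 0, 0.12], [0, 0, 0.13], [0, 0, 0.13]], twist=[[0, 0, 0], [0, 0, 0], [0, 0, 0], [0, 0, 0], [0, 0, 0], [0, 0, 0], [0, 0, 0]], gripper=[0, 0, 0, 0, 0, 0, 0])

```text
time_s: 15.87
ee_pos: [0.4695, 0.0177, 0.1638]
ee_rot: [-1.176, 1.229, 1.169]
wrist_force: [0.2, -0.1, -5.7]
grip_width: 0.0568
```

Call:
servo_tool(offset=[[0, 0, 0], [0, 0, 0], [0, 0, 0], [0, 0, 0], [0, 0, 0], [0, 0, 0], [0, 0, 0], [0, 0, 0], [0, 0, 0], [0, 0, 0], [0, 0, 0], [0, 0, 0]], twist=[[0.005, 0.095, 0], [0.01, 0.19, 0], [0.014, 0.28, 0], [0.014, 0.28, 0], [0.014, 0.28, 0], [0.014, 0.28, 0], [0.014, 0.28, 0], [0.014, 0.28, 0], [0.014, 0.28, 0], [0.01, 0.19, 0], [0.005, 0.095, 0], [0, 0, 0]], gripper=[0, 0, 0, 0, 0, 0, 0, 0, 0, 0, 0, 0])

```text
time_s: 16.87
ee_pos: [0.468, 0.018, 0.1619]
ee_rot: [-1.176, 1.229, 1.17]
wrist_force: [-1.7, 0.2, -5.0]
grip_width: 0.0573
```

Call:
servo_tool(offset=[[0, 0, 0], [0, 0, 0]], twist=[[0, 0, 0], [0, 0, 0]], gripper=[0, 0])

```text
time_s: 17.03
ee_pos: [0.4656, 0.0184, 0.1617]
ee_rot: [-1.173, 1.233, 1.174]
wrist_force: [0.6, -0.7, -5.5]
grip_width: 0.0573
```

```bash
python3 -c "
from h import *
avg(-2.9,10);mom(-2.9)"
```

```text
t 17.5333 M_y mean 0.0104 sd 0.0303 F [-0.08 -0.05 -5.79] pos [0.4684 0.018  0.1612] [-0.003 -0.002  0.012  0.001 -0.002  0.085  0.038  0.017 -0.009 -0.033]
t 17.5333 pos [0.4684 0.018  0.1612] grip 0.0567 F [-0.83 -0.51 -5.83] M [-0.0112 -0.0324  0.0345] M_y -0.0329 Fx -0.81 toolx [-7.e-04  0.e+00 -1.e+00]
```

Call:
servo_tool(offset=[[0, 0, 0], [0, 0, 0], [0, 0, 0], [0, 0, 0], [0, 0, 0], [0, 0, 0], [0, 0, 0], [0, 0, 0], [0, 0, 0], [0, 0, 0], [0, 0, 0], [0, 0, 0]], twist=[[-0.005, -0.095, 0], [-0.01, -0.19, 0], [-0.014, -0.28, 0], [-0.014, -0.28, 0], [-0.014, -0.28, 0], [-0.014, -0.28, 0], [-0.014, -0.28, 0], [-0.014, -0.28, 0], [-0.014, -0.28, 0], [-0.01, -0.19, 0], [-0.005, -0.095, 0], [0, 0, 0]], gripper=[0, 0, 0, 0, 0, 0, 0, 0, 0, 0, 0, 0])

```text
time_s: 18.53
ee_pos: [0.469, 0.018, 0.1623]
ee_rot: [-1.173, 1.233, 1.174]
wrist_force: [0.6, -0.2, -5.4]
grip_width: 0.0572
```

Call:
servo_tool(offset=[[0, 0, 0], [0, 0, 0]], twist=[[0, 0, 0], [0, 0, 0]], gripper=[0, 0])

```text
time_s: 18.7
ee_pos: [0.4696, 0.0179, 0.16]
ee_rot: [-1.172, 1.233, 1.174]
wrist_force: [-0.3, 0.8, -6.1]
grip_width: 0.0574
```

```bash
python3 -c "
from h import *
avg(-2.9,10);mom(-2.9)"
```

```text
t 19.2 M_y mean -0.0119 sd 0.0192 F [-0.13 -0.01 -5.53] pos [0.4677 0.0181 0.162 ] [-0.009  0.    -0.02   0.014 -0.041  0.017 -0.02  -0.02  -0.041 -0.001]
t 19.2 pos [0.4677 0.0181 0.162 ] grip 0.0573 F [ 0.93 -0.57 -5.01] M [ 0.0656 -0.004   0.0429] M_y -0.0007 Fx 0.95 toolx [ 1.7e-03 -2.0e-04 -1.0e+00]
```

The difference is 0.022 N m, well under 0.1, so this one is also silent. I'll set it back where it stood.

Call:
servo_tool(offset=[[0, 0, -0.03], [0, 0, -0.06], [0, 0, -0.09], [0, 0, -0.11], [0, 0, -0.12], [0, 0, -0.126], [0, 0, -0.129], [0, 0, -0.13], [0, 0, -0.13], [0, 0, -0.13]], twist=[[0, 0, 0], [0, 0, 0], [0, 0, 0], [0, 0, 0], [0, 0, 0], [0, 0, 0], [0, 0, 0], [0, 0, 0], [0, 0, 0], [0, 0, 0]], gripper=[0, 0, 0, 0, 0, 0, 0, 0, 0, 0])

```text
time_s: 20.03
ee_pos: [0.4697, 0.0179, 0.0329]
ee_rot: [-1.175, 1.229, 1.17]
wrist_force: [0.5, 0.0, -5.6]
grip_width: 0.0572
```

Call:
servo_tool(offset=[[0, 0, -0.001], [0, 0, -0.0015], [0, 0, -0.0015]], twist=[[0, 0, 0], [0, 0, 0], [0, 0, 0]], gripper=[0, 0, 0])

```text
time_s: 20.28
ee_pos: [0.4698, 0.0179, 0.0327]
ee_rot: [-1.175, 1.229, 1.17]
wrist_force: [-3.3, 0.1, 4.9]
grip_width: 0.0572
```

Call:
servo_tool(offset=[[0, 0, 0], [0, 0, 0], [0, 0, 0], [0, 0, 0], [0, 0, 0.02], [0, 0, 0.05], [0, 0, 0.09], [0.003, 0.03, 0.12], [0.006, 0.065, 0.13], [0.01, 0.1, 0.13], [0.013, 0.135, 0.13], [0.017, 0.17, 0.13]], twist=[[0, 0, 0], [0, 0, 0], [0, 0, 0], [0, 0, 0], [0, 0, 0], [0, 0, 0], [0, 0, 0], [0, 0, -0.03], [0, 0, -0.07], [0, 0, -0.1], [0, 0, -0.13], [0, 0, -0.148]], gripper=[1, 1, 1, 1, 1, 1, 1, 1, 1, 1, 1, 1])

```text
time_s: 21.28
ee_pos: [0.4854, 0.1898, 0.1607]
ee_rot: [-1.062, 1.295, 1.061]
wrist_force: [1.5, -0.2, 0.3]
grip_width: 0.0853
```

Call:
servo_tool(offset=[[0.003, 0.03, 0], [0.005, 0.049, 0], [0.005, 0.049, -0.02], [0.005, 0.049, -0.05], [0.005, 0.049, -0.06], [0.005, 0.049, -0.06], [0.005, 0.049, -0.06]], twist=[[0, 0, 0], [0, 0, 0], [0, 0, 0], [0, 0, 0], [0, 0, 0], [0, 0, 0], [0, 0, 0]], gripper=[1, 1, 1, 1, 1, 1, 1])

```text
time_s: 21.87
ee_pos: [0.4892, 0.2366, 0.0992]
ee_rot: [-1.062, 1.298, 1.064]
wrist_force: [0.6, 1.0, -0.3]
grip_width: 0.0856
```

```bash
python3 - <<'E'
from h import *
s,o=turn(-11.4); print(s['time_s'],s['q'].round(3),s['ee_pos'],o[0])
a=cv2.resize(snapshot("top")[130:310,150:420],None,fx=2.8,fy=2.8); b=cv2.resize(snapshot("side")[90:340,190:410],None,fx=2.3,fy=2.3)
cv2.imwrite("pics/t6.png",a[:,:,::-1]);cv2.imwrite("pics/s6.png",b[:,:,::-1])
E
```

```text
21.8667 [ 0.327  0.118 -0.124  1.332 -0.     0.524] [0.48922924 0.23663803 0.09919735] [ 0.00072102 -0.00209891 -0.0018359 ]
```

View pics/t6.png

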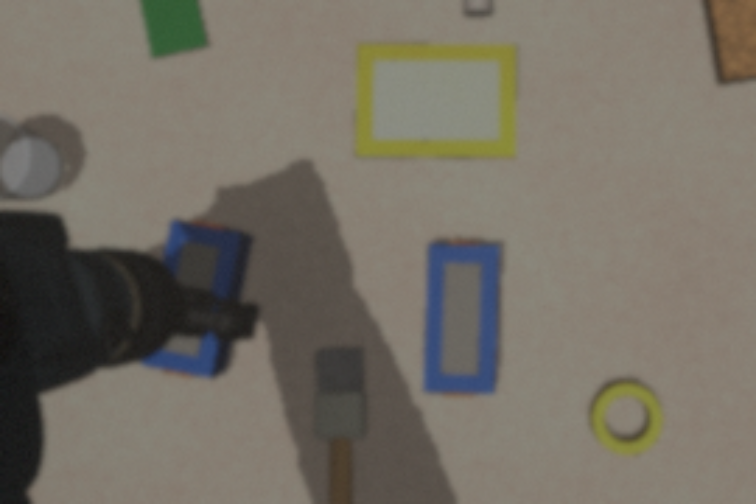

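View pics/s6.png

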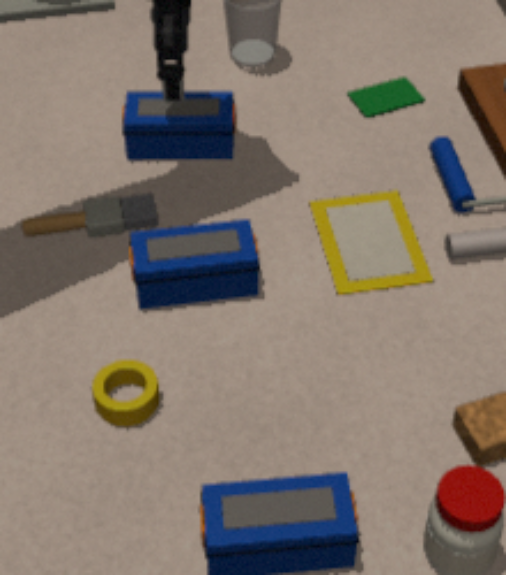

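The two tested cases are back upright in their places. The gripper is aligned above the third.

Call:
servo_tool(offset=[[0, 0, -0.03], [0, 0, -0.055], [0, 0, -0.067], [0, 0, -0.067], [0, 0, -0.067], [0, 0, -0.067], [0, 0, -0.067], [0, 0, -0.067], [0, 0, -0.067], [0, 0, -0.067], [0, 0, -0.067]], twist=[[0, 0, 0], [0, 0, 0], [0, 0, 0], [0, 0, 0], [0, 0, 0], [0, 0, 0], [0, 0, 0], [0, 0, 0], [0, 0, 0], [0, 0, 0], [0, 0, 0]], gripper=[1, 1, 1, 1, 1, 0, 0, 0, 0, 0, 0])

```text
time_s: 22.88
ee_pos: [0.4918, 0.2376, 0.0353]
ee_rot: [-1.064, 1.292, 1.061]
wrist_force: [-0.4, 0.1, 6.0]
grip_width: 0.0574
```

Call:
servo_tool(offset=[[0, 0, 0.01], [0, 0, 0.03], [0, 0, 0.06], [0, 0, 0.09], [0, 0, 0.12], [0, 0, 0.13], [0, 0, 0.13]], twist=[[0, 0, 0], [0, 0, 0], [0, 0, 0], [0, 0, 0], [0, 0, 0], [0, 0, 0], [0, 0, 0]], gripper=[0, 0, 0, 0, 0, 0, 0])

```text
time_s: 23.47
ee_pos: [0.4918, 0.2378, 0.1662]
ee_rot: [-1.064, 1.29, 1.06]
wrist_force: [0.5, 0.3, -3.7]
grip_width: 0.0574
```

Call:
servo_tool(offset=[[0, 0, 0], [0, 0, 0], [0, 0, 0], [0, 0, 0], [0, 0, 0], [0, 0, 0], [0, 0, 0], [0, 0, 0], [0, 0, 0], [0, 0, 0], [0, 0, 0], [0, 0, 0]], twist=[[0.019, 0.093, 0], [0.037, 0.186, 0], [0.055, 0.274, 0], [0.055, 0.274, 0], [0.055, 0.274, 0], [0.055, 0.274, 0], [0.055, 0.274, 0], [0.055, 0.274, 0], [0.055, 0.274, 0], [0.037, 0.186, 0], [0.019, 0.093, 0], [0, 0, 0]], gripper=[0, 0, 0, 0, 0, 0, 0, 0, 0, 0, 0, 0])

```text
time_s: 24.47
ee_pos: [0.4902, 0.2372, 0.1635]
ee_rot: [-1.065, 1.292, 1.059]
wrist_force: [-0.6, 0.5, -4.1]
grip_width: 0.0571
```

Call:
servo_tool(offset=[[0, 0, 0], [0, 0, 0]], twist=[[0, 0, 0], [0, 0, 0]], gripper=[0, 0])

```text
time_s: 24.63
ee_pos: [0.4876, 0.2374, 0.1633]
ee_rot: [-1.063, 1.296, 1.066]
wrist_force: [0.9, -0.3, -4.2]
grip_width: 0.0572
```

```bash
python3 -c "
from h import *
avg(-11.4,10);mom(-11.4)"
```

```text
t 25.1333 M_y mean -0.0195 sd 0.016 F [ 0.29  0.18 -4.59] pos [0.4905 0.237  0.1626] [-0.051 -0.013 -0.037  0.009 -0.026 -0.025 -0.002 -0.012 -0.022 -0.017]
t 25.1333 pos [0.4905 0.237  0.1626] grip 0.057 F [ 0.78  0.12 -4.84] M [-0.0237 -0.0124  0.0154] M_y -0.0168 Fx 0.74 toolx [-5.e-04 -0.e+00 -1.e+00]
```

Call:
servo_tool(offset=[[0, 0, 0], [0, 0, 0], [0, 0, 0], [0, 0, 0], [0, 0, 0], [0, 0, 0], [0, 0, 0], [0, 0, 0], [0, 0, 0], [0, 0, 0], [0, 0, 0], [0, 0, 0]], twist=[[-0.019, -0.093, 0], [-0.037, -0.186, 0], [-0.055, -0.274, 0], [-0.055, -0.274, 0], [-0.055, -0.274, 0], [-0.055, -0.274, 0], [-0.055, -0.274, 0], [-0.055, -0.274, 0], [-0.055, -0.274, 0], [-0.037, -0.186, 0], [-0.019, -0.093, 0], [0, 0, 0]], gripper=[0, 0, 0, 0, 0, 0, 0, 0, 0, 0, 0, 0])

```text
time_s: 26.13
ee_pos: [0.4906, 0.2373, 0.1638]
ee_rot: [-1.061, 1.296, 1.065]
wrist_force: [0.3, 0.9, -3.9]
grip_width: 0.0572
```

Call:
servo_tool(offset=[[0, 0, 0], [0, 0, 0]], twist=[[0, 0, 0], [0, 0, 0]], gripper=[0, 0])

```text
time_s: 26.3
ee_pos: [0.4918, 0.2365, 0.1619]
ee_rot: [-1.062, 1.297, 1.061]
wrist_force: [-0.6, 0.4, -4.5]
grip_width: 0.0572
```

```bash
python3 -c "
from h import *
avg(-11.4,10);mom(-11.4)"
```

```text
t 26.8 M_y mean 0.0139 sd 0.0271 F [-0.11  0.   -4.33] pos [0.4896 0.2373 0.1633] [ 0.03   0.061  0.014  0.035  0.033  0.03  -0.018 -0.025 -0.012 -0.009]
t 26.8 pos [0.4896 0.2373 0.1633] grip 0.0571 F [-0.07 -0.21 -4.81] M [-0.0539  0.0012  0.006 ] M_y -0.0095 Fx -0.03 toolx [ 1.1e-03  3.0e-04 -1.0e+00]
```

No case shows the expected difference. The quick levelling may have thrown the ball off its end, so I'll repeat this case with a longer dip and a slow, smooth return.

Call:
servo_tool(offset=[[0, 0, 0], [0, 0, 0], [0, 0, 0], [0, 0, 0], [0, 0, 0], [0, 0, 0], [0, 0, 0], [0, 0, 0], [0, 0, 0], [0, 0, 0], [0, 0, 0]], twist=[[0.019, 0.093, 0], [0.037, 0.186, 0], [0.053, 0.27, 0], [0.061, 0.304, 0], [0.061, 0.304, 0], [0.061, 0.304, 0], [0.061, 0.304, 0], [0.061, 0.304, 0], [0.061, 0.304, 0], [0.061, 0.304, 0], [0.061, 0.304, 0]], gripper=[0, 0, 0, 0, 0, 0, 0, 0, 0, 0, 0])

```text
time_s: 27.72
ee_pos: [0.4897, 0.2373, 0.1634]
ee_rot: [-0.879, 1.491, 1.292]
wrist_force: [-0.1, -0.5, -4.4]
grip_width: 0.0572
```

```bash
python3 -c "
from h import *
avg(-11.4,5);mom(-11.4)"
```

```text
t 27.9667 M_y mean -0.5945 sd 0.0178 F [-0.36 -0.06 -4.29] pos [0.4899 0.2371 0.1629] [-0.616 -0.573 -0.589 -0.614 -0.58 ]
t 27.9667 pos [0.4899 0.2371 0.1629] grip 0.0566 F [ 0.81 -0.27 -4.39] M [-0.1453 -0.5622 -0.0061] M_y -0.5798 Fx 0.85 toolx [-0.299   0.06   -0.9524]
```

Call:
servo_tool(offset=[[0, 0, 0], [0, 0, 0], [0, 0, 0], [0, 0, 0], [0, 0, 0], [0, 0, 0], [0, 0, 0], [0, 0, 0], [0, 0, 0], [0, 0, 0]], twist=[[-0.005, -0.025, 0], [-0.015, -0.075, 0], [-0.025, -0.125, 0], [-0.035, -0.175, 0], [-0.045, -0.225, 0], [-0.053, -0.265, 0], [-0.058, -0.29, 0], [-0.061, -0.304, 0], [-0.061, -0.304, 0], [-0.061, -0.304, 0]], gripper=[0, 0, 0, 0, 0, 0, 0, 0, 0, 0])

```text
time_s: 28.8
ee_pos: [0.4897, 0.237, 0.1626]
ee_rot: [-1.063, 1.297, 1.064]
wrist_force: [-0.3, 0.3, -4.0]
grip_width: 0.0572
```

```bash
python3 -c "
from h import *
avg(-11.4,12);mom(-11.4)"
```

```text
t 29.4 M_y mean 0.0034 sd 0.0311 F [-0.18 -0.18 -4.77] pos [0.49   0.2371 0.1628] [-0.067 -0.032  0.022  0.004  0.017  0.003 -0.012  0.047  0.013 -0.023
  0.036  0.034]
t 29.4 pos [0.49   0.2371 0.1628] grip 0.0572 F [ 1.14 -0.28 -5.52] M [-0.006   0.0358  0.0556] M_y 0.0339 Fx 1.18 toolx [-1.e-04  0.e+00 -1.e+00]
```

Call:
servo_tool(offset=[[0, 0, 0], [0, 0, 0], [0, 0, 0], [0, 0, 0], [0, 0, 0], [0, 0, 0], [0, 0, 0], [0, 0, 0], [0, 0, 0], [0, 0, 0], [0, 0, 0]], twist=[[-0.019, -0.093, 0], [-0.037, -0.186, 0], [-0.053, -0.27, 0], [-0.061, -0.304, 0], [-0.061, -0.304, 0], [-0.061, -0.304, 0], [-0.061, -0.304, 0], [-0.061, -0.304, 0], [-0.061, -0.304, 0], [-0.061, -0.304, 0], [-0.061, -0.304, 0]], gripper=[0, 0, 0, 0, 0, 0, 0, 0, 0, 0, 0])

```text
time_s: 30.32
ee_pos: [0.4904, 0.2369, 0.1629]
ee_rot: [-1.218, 1.088, 0.828]
wrist_force: [-1.5, 0.8, -4.5]
grip_width: 0.0568
```

```bash
python3 -c "
from h import *
avg(-11.4,4);mom(-11.4)"
```

```text
t 30.5167 M_y mean 0.6419 sd 0.0226 F [-0.23  0.28 -4.35] pos [0.49   0.237  0.1628] [0.61  0.67  0.634 0.654]
t 30.5167 pos [0.49   0.237  0.1628] grip 0.057 F [-0.24  1.09 -3.67] M [0.0746 0.6518 0.0141] M_y 0.6536 Fx -0.45 toolx [ 0.299  -0.0601 -0.9524]
```

Call:
servo_tool(offset=[[0, 0, 0], [0, 0, 0], [0, 0, 0], [0, 0, 0], [0, 0, 0], [0, 0, 0], [0, 0, 0], [0, 0, 0], [0, 0, 0]], twist=[[0.005, 0.025, 0], [0.015, 0.075, 0], [0.025, 0.125, 0], [0.035, 0.175, 0], [0.045, 0.225, 0], [0.053, 0.265, 0], [0.058, 0.29, 0], [0.061, 0.304, 0], [0.061, 0.304, 0]], gripper=[0, 0, 0, 0, 0, 0, 0, 0, 0])

```text
time_s: 31.27
ee_pos: [0.4908, 0.2368, 0.1626]
ee_rot: [-1.062, 1.296, 1.062]
wrist_force: [0.3, 0.1, -4.2]
grip_width: 0.0572
```

```bash
python3 -c "
from h import *
avg(-11.4,12);mom(-11.4)"
```

```text
t 31.8667 M_y mean 0.0058 sd 0.0173 F [-0.06  0.11 -4.46] pos [0.4898 0.2371 0.1629] [-0.005  0.007  0.043  0.009 -0.015  0.014 -0.019 -0.009  0.023  0.011
  0.02  -0.009]
t 31.8667 pos [0.4898 0.2371 0.1629] grip 0.0575 F [-0.32 -0.46 -4.86] M [-0.0021 -0.0088  0.0749] M_y -0.009 Fx -0.22 toolx [ 2.e-04 -0.e+00 -1.e+00]
```

Two slow, careful dips give 0.003 and 0.006 N m, so this case is certainly silent. That means the fast levelling hid the ball in one of the others, and I'll re-test those slowly. First I'll set this case back.

Call:
servo_tool(offset=[[0, 0, -0.035], [0, 0, -0.07], [0, 0, -0.1], [0, 0, -0.12], [0, 0, -0.126], [0, 0, -0.129], [0, 0, -0.13], [0, 0, -0.131], [0, 0, -0.131]], twist=[[0, 0, 0], [0, 0, 0], [0, 0, 0], [0, 0, 0], [0, 0, 0], [0, 0, 0], [0, 0, 0], [0, 0, 0], [0, 0, 0]], gripper=[0, 0, 0, 0, 0, 0, 0, 0, 0])

```text
time_s: 32.62
ee_pos: [0.4879, 0.2364, 0.0351]
ee_rot: [-1.063, 1.3, 1.064]
wrist_force: [-10.3, -3.1, 12.3]
grip_width: 0.0569
```

Call:
servo_tool(offset=[[0, 0, 0.001], [0, 0, 0.001], [0, 0, 0.001], [0, 0, 0.001], [0, 0, 0.02], [0, 0, 0.055], [0, 0, 0.095], [-0.003, -0.03, 0.12], [-0.007, -0.065, 0.125], [-0.01, -0.105, 0.125], [-0.014, -0.145, 0.125], [-0.018, -0.185, 0.125]], twist=[[0, 0, 0], [0, 0, 0], [0, 0, 0], [0, 0, 0], [0, 0, 0], [0, 0, 0], [0, 0, 0], [0, 0, 0.03], [0, 0, 0.07], [0, 0, 0.1], [0, 0, 0.13], [0, 0, 0.148]], gripper=[1, 1, 1, 1, 1, 1, 1, 1, 1, 1, 1, 1])

```text
time_s: 33.62
ee_pos: [0.4722, 0.0506, 0.1576]
ee_rot: [-1.176, 1.229, 1.173]
wrist_force: [0.2, -0.4, -0.5]
grip_width: 0.0855
```

Call:
servo_tool(offset=[[-0.003, -0.034, 0], [-0.003, -0.034, 0], [-0.003, -0.034, -0.03], [-0.003, -0.034, -0.06], [-0.003, -0.034, -0.06]], twist=[[0, 0, 0], [0, 0, 0], [0, 0, 0], [0, 0, 0], [0, 0, 0]], gripper=[1, 1, 1, 1, 1])

```text
time_s: 34.03
ee_pos: [0.4644, 0.0186, 0.0907]
ee_rot: [-1.166, 1.239, 1.181]
wrist_force: [-1.8, -0.1, -1.1]
grip_width: 0.0857
```

```bash
python3 - <<'E'
from h import *
b=snapshot("side")[90:340,190:410]
s,o=turn(-2.8); print(s['time_s'],s['q'].round(3),s['ee_pos'],o[0])
cv2.imwrite("pics/s7.png",cv2.resize(b,None,fx=2.3,fy=2.3)[:,:,::-1])
E
```

```text
34.0833 [-0.104 -0.073 -0.33   1.322  0.    -0.055] [0.46568317 0.01869306 0.09333099] [-1.18964087e-03 -8.19052358e-03 -1.80723513e-06]
```

View pics/s7.png

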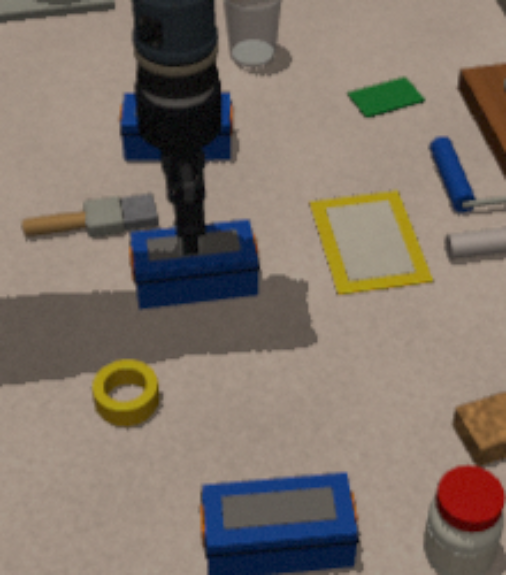

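Call:
servo_tool(offset=[[0, 0, -0.03], [0, 0, -0.055], [0, 0, -0.065], [0, 0, -0.065], [0, 0, -0.065], [0, 0, -0.065], [0, 0, -0.065], [0, 0, -0.065], [0, 0, -0.065], [0, 0, -0.065]], twist=[[0, 0, 0], [0, 0, 0], [0, 0, 0], [0, 0, 0], [0, 0, 0], [0, 0, 0], [0, 0, 0], [0, 0, 0], [0, 0, 0], [0, 0, 0]], gripper=[1, 1, 1, 1, 0, 0, 0, 0, 0, 0])

```text
time_s: 34.92
ee_pos: [0.4712, 0.0177, 0.0345]
ee_rot: [-1.176, 1.229, 1.169]
wrist_force: [-0.0, -0.2, 6.5]
grip_width: 0.0568
```

Call:
servo_tool(offset=[[0, 0, 0.01], [0, 0, 0.03], [0, 0, 0.06], [0, 0, 0.09], [0, 0, 0.11], [0, 0, 0.12], [0, 0, 0.12], [0, 0, 0.12]], twist=[[0, 0, 0], [0, 0, 0], [0, 0, 0], [0, 0, 0], [0, 0, 0], [0, 0, 0], [0, 0, 0], [0, 0, 0]], gripper=[0, 0, 0, 0, 0, 0, 0, 0])

```text
time_s: 35.58
ee_pos: [0.4684, 0.0182, 0.1509]
ee_rot: [-1.172, 1.233, 1.174]
wrist_force: [0.6, -0.8, -5.7]
grip_width: 0.057
```

Call:
servo_tool(offset=[[0, 0, 0], [0, 0, 0], [0, 0, 0], [0, 0, 0], [0, 0, 0], [0, 0, 0], [0, 0, 0], [0, 0, 0], [0, 0, 0], [0, 0, 0], [0, 0, 0]], twist=[[0.005, 0.095, 0], [0.01, 0.19, 0], [0.014, 0.275, 0], [0.016, 0.31, 0], [0.016, 0.31, 0], [0.016, 0.31, 0], [0.016, 0.31, 0], [0.016, 0.31, 0], [0.016, 0.31, 0], [0.016, 0.31, 0], [0.016, 0.31, 0]], gripper=[0, 0, 0, 0, 0, 0, 0, 0, 0, 0, 0])

```text
time_s: 36.5
ee_pos: [0.4688, 0.0181, 0.1524]
ee_rot: [-1.005, 1.448, 1.399]
wrist_force: [0.0, -0.1, -5.2]
grip_width: 0.0573
```

```bash
python3 -c "
from h import *
avg(-2.9,4);mom(-2.9)"
```

```text
t 36.7 M_y mean -0.5984 sd 0.0204 F [ 0.19 -0.15 -5.46] pos [0.469  0.0181 0.152 ] [-0.58  -0.576 -0.617 -0.621]
t 36.7 pos [0.469  0.0181 0.152 ] grip 0.0568 F [ 0.93  0.16 -5.68] M [ 0.0047 -0.6216 -0.0528] M_y -0.6205 Fx 0.92 toolx [-0.3045  0.0157 -0.9524]
```

Call:
servo_tool(offset=[[0, 0, 0], [0, 0, 0], [0, 0, 0], [0, 0, 0], [0, 0, 0], [0, 0, 0], [0, 0, 0], [0, 0, 0], [0, 0, 0]], twist=[[-0.001, -0.025, 0], [-0.004, -0.075, 0], [-0.006, -0.125, 0], [-0.009, -0.175, 0], [-0.012, -0.225, 0], [-0.014, -0.265, 0], [-0.015, -0.295, 0], [-0.016, -0.31, 0], [-0.016, -0.31, 0]], gripper=[0, 0, 0, 0, 0, 0, 0, 0, 0])

```text
time_s: 37.45
ee_pos: [0.4677, 0.0182, 0.1518]
ee_rot: [-1.173, 1.232, 1.174]
wrist_force: [-0.0, -0.4, -6.3]
grip_width: 0.057
```

```bash
python3 -c "
from h import *
avg(-2.9,9);mom(-2.9)"
```

```text
t 37.9 M_y mean 0.0801 sd 0.0348 F [-0.09 -0.24 -5.44] pos [0.4691 0.018  0.1516] [0.062 0.07  0.046 0.078 0.081 0.038 0.08  0.102 0.164]
t 37.9 pos [0.4691 0.018  0.1516] grip 0.0571 F [ 0.02 -0.53 -5.03] M [-0.0149  0.1651 -0.0373] M_y 0.1641 Fx 0.05 toolx [-6.e-04  0.e+00 -1.e+00]
```

After the slow dip M_y is +0.08 N m, the sign and size expected of a ball at the +x end. I'll confirm with a slow dip the other way.

Call:
servo_tool(offset=[[0, 0, 0], [0, 0, 0], [0, 0, 0], [0, 0, 0], [0, 0, 0], [0, 0, 0], [0, 0, 0], [0, 0, 0], [0, 0, 0], [0, 0, 0], [0, 0, 0]], twist=[[-0.005, -0.095, 0], [-0.01, -0.19, 0], [-0.014, -0.275, 0], [-0.016, -0.31, 0], [-0.016, -0.31, 0], [-0.016, -0.31, 0], [-0.016, -0.31, 0], [-0.016, -0.31, 0], [-0.016, -0.31, 0], [-0.016, -0.31, 0], [-0.016, -0.31, 0]], gripper=[0, 0, 0, 0, 0, 0, 0, 0, 0, 0, 0])

```text
time_s: 38.82
ee_pos: [0.4693, 0.018, 0.1519]
ee_rot: [-1.311, 1.007, 0.94]
wrist_force: [-0.3, 0.6, -6.2]
grip_width: 0.0573
```

Call:
servo_tool(offset=[[0, 0, 0], [0, 0, 0], [0, 0, 0], [0, 0, 0], [0, 0, 0], [0, 0, 0], [0, 0, 0], [0, 0, 0], [0, 0, 0]], twist=[[0.001, 0.025, 0], [0.004, 0.075, 0], [0.006, 0.125, 0], [0.009, 0.175, 0], [0.012, 0.225, 0], [0.014, 0.265, 0], [0.015, 0.295, 0], [0.016, 0.31, 0], [0.016, 0.31, 0]], gripper=[0, 0, 0, 0, 0, 0, 0, 0, 0])

```text
time_s: 39.57
ee_pos: [0.4703, 0.0179, 0.1518]
ee_rot: [-1.173, 1.231, 1.173]
wrist_force: [0.1, 0.6, -6.3]
grip_width: 0.0572
```

```bash
python3 -c "
from h import *
avg(-2.9,9);mom(-2.9)
s,o=turn(0); print(o)"
```

```text
t 40.0167 M_y mean -0.0773 sd 0.0299 F [-0.14 -0.47 -5.68] pos [0.4688 0.0181 0.152 ] [-0.108 -0.084 -0.026 -0.07  -0.134 -0.045 -0.074 -0.08  -0.074]
t 40.0167 pos [0.4688 0.0181 0.152 ] grip 0.0571 F [-0.36 -0.06 -5.09] M [-0.0076 -0.0741 -0.0044] M_y -0.0744 Fx -0.36 toolx [ 6.e-04 -1.e-04 -1.e+00]
[array([3.84944683e-05, 6.24908153e-04, 4.87554760e-02]), array([ 9.66561044e-04, -5.95403552e-05, -3.09283703e+00])]
```

The difference is 0.157 N m, so the middle case is the rattler. I'll carry it to the plate.

Call:
servo_tool(offset=[[0.004, 0, 0.005], [0.016, 0.001, 0.014], [0.036, 0.003, 0.024], [0.061, 0.005, 0.032], [0.088, 0.008, 0.036], [0.114, 0.011, 0.036], [0.138, 0.0135, 0.036], [0.158, 0.0155, 0.036], [0.173, 0.017, 0.036], [0.183, 0.018, 0.036], [0.188, 0.0185, 0.036], [0.189, 0.0185, 0.036]], twist=[[0, 0, 0], [0, 0, 0.005], [0, 0, 0.01], [0, 0, 0.02], [0, 0, 0.025], [0, 0, 0.03], [0, 0, 0.035], [0, 0, 0.04], [0, 0, 0.045], [0, 0, 0.049], [0, 0, 0.049], [0, 0, 0.049]], gripper=[0, 0, 0, 0, 0, 0, 0, 0, 0, 0, 0, 0])

```text
time_s: 41.02
ee_pos: [0.6588, 0.0367, 0.1872]
ee_rot: [-1.209, 1.209, 1.21]
wrist_force: [0.4, 0.6, -5.1]
grip_width: 0.0571
```

Call:
servo_tool(offset=[[0, 0, 0], [0, 0, 0], [0, 0, 0], [0, 0, 0], [0, 0, 0], [0, 0, 0], [0, 0, 0], [0, 0, 0]], twist=[[0, 0, 0], [0, 0, 0], [0, 0, 0], [0, 0, 0], [0, 0, 0], [0, 0, 0], [0, 0, 0], [0, 0, 0]], gripper=[0, 0, 0, 0, 0, 0, 0, 0])

```text
time_s: 41.68
ee_pos: [0.6578, 0.0366, 0.1879]
ee_rot: [-1.209, 1.209, 1.209]
wrist_force: [0.5, 1.2, -5.5]
grip_width: 0.0571
```

```bash
python3 - <<'E'
from h import *
a=snapshot("top");b=snapshot("side"); mom(0); s=sense(); print(s['q'].round(3),s['joint_velocities'].round(3))
cv2.imwrite("pics/t8.png",a[:,:,::-1]);cv2.imwrite("pics/s8.png",b[:,:,::-1])
for n,im in(("top",a),("side",b)):
    for d in labels(n,im): print(n,d['c'].round(1),onplane(n,d['c'],.05 ).round(4))
E
```

```text
t 41.7833 pos [0.6579 0.0366 0.1879] grip 0.057 F [ 0.49 -0.93 -5.91] M [0.0203 0.0121 0.0472] M_y 0.0121 Fx 0.49 toolx [-0. -0. -1.]
[-0.046  0.401  0.392  1.562 -0.    -0.046] [ 0.001  0.002  0.003  0.002 -0.001 -0.   ]
top [450.2 233.2] [ 0.4896 -0.2938  0.05  ]
side [310.6 310.5] [ 0.4857 -0.2927  0.05  ]
side [266.2 136.4] [0.4852 0.2379 0.05  ]
```

View pics/t8.png

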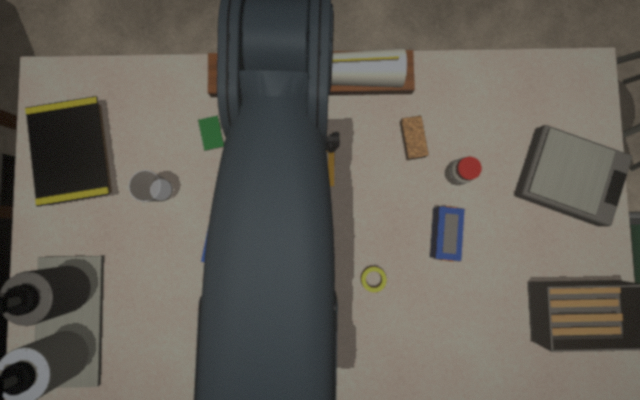

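View pics/s8.png

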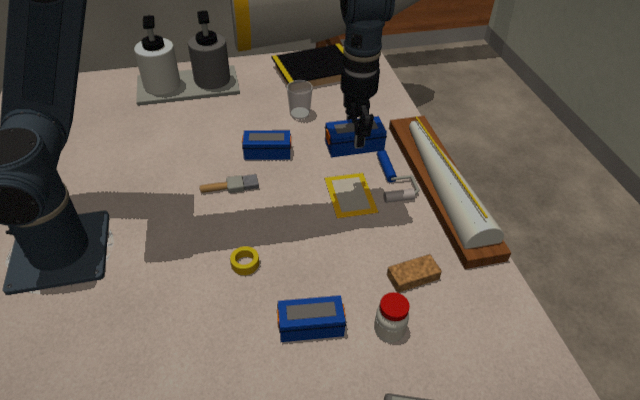

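```bash
python3 - <<'E'
from h import *
for z,pts in((.154,[(329,154),(385,150)]),(.206,[(326,135),(383,129)])):
    w=[onplane('side',p,z) for p in pts]; print(w,np.mean(w,0))
print(sense()['joint_velocities'].round(4)); job_done()
E
```

```text
[array([0.59359683, 0.01679922, 0.154     ]), array([0.71666255, 0.00475856, 0.154     ])] [0.65512969 0.01077889 0.154     ]
[array([0.58577103, 0.01804373, 0.206     ]), array([0.70914944, 0.01327895, 0.206     ])] [0.64746023 0.01566134 0.206     ]
[ 0.001   0.0021  0.0026  0.0016 -0.0009 -0.    ]
the job is handed in; nothing more can be done
```

The middle case (it stood at about x 0.469, y 0.019) is the rattler. It is now held level, lid up and still, about 15 cm above the middle of the plate. The job is handed in at about 42 s of the 72 s allowed.

**How I found it:** I rocked the cases in the order right, middle, left. My first fast rocks showed no rattle in any of them, probably because the quick return to level threw the ball off its end. I re-rocked two cases with a slower return and compared the level moment about the case's y after dipping each end:

| Case | Return to level | After +x dip (N m) | After −x dip (N m) | Result |
|---|---|---|---|---|
| Right | fast only | +0.003 | −0.007, +0.010 | silent, by elimination |
| Left | slow | +0.003 | +0.006 | silent |
| Middle | slow | +0.080 | −0.077 | rattles (difference 0.157) |

**Last checks:**
- **Held case:** tool at (0.658, 0.037, 0.188) m, pointing straight down, joint speeds about zero, grip width 57 mm. The plate centre measured (0.658, 0.037). The case underside is about 0.154 m above the bench.
- **Case position from the side view:** a rough edge check put the case centre at x 0.647–0.655, a few millimetres short of the plate centre. I did not correct this.
- **Silent cases:** both are upright. The right one is within about 1 mm of its start. The left one sits about 2–3 mm nearer the robot, because setting it down was rough (about 12 N).
- **Other things on the bench:** I saw no bystander moved in the last pictures.

**Things that did not go as planned:**
- **Middle case:** after its misleading first test it was set back once, then picked up again.
- **Right case:** it was never re-tested slowly.
- **Calibration:** the two cameras disagreed by about 4 mm in x, so I used the mean.

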